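# Feel along the sprung pins of the setting plate

### The arm

A 6-joint arm with a two-finger parallel gripper is mounted at the origin on the work surface. World frame = base frame: x ahead of the robot, y to its left, z up, the work surface at z = 0. Lengths are in m, angles in degrees, forces in N, time in s.
With the tool pointing down it reaches from about 0.375 to 0.9 m from the base axis. Payload 3.1 kg.
Tool frame: the origin (TCP) lies midway between the tips of the shut fingers; the grasp point (between the pads) lies 19 mm behind it; x points along the fingers, z is the direction in which the jaws open and shut, and the axes are right-handed (so a half turn about x gives the same grasp; the last joint's range is limited). The gripper opens to 87 mm and grips with 3 to 60 N. Pads are 19 mm wide; open, the fingers measure 117 mm over their backs; the gripper's body (75 mm by 190 mm) begins 51 mm behind the grasp point.
Start: joints at [-77.607, 30.224, 82.088, -0, 67.689, -10.227], TCP at [0.24, -0.577, 0.223] pointing down, gripper open.
Joint ranges: [-176.69, 176.69], [-43.24, 126.21], [12.49, 139.97], [-82, 262], [0, 151.66], [-163.58, 163.58]. Speed limits (degrees/s): [159.86, 159.86, 180, 180, 180, 180].

### API

Orientations are given as a 3x3 rotation matrix whose columns are the frame's x, y, z axes.
In Python, from rig import * gives the robot as it stands.
- The arm moves only by the tool play_rows, never from a script. Its argument "rows" is a list that holds one entry, the list of rows, each a list of 7 numbers: the shift along the tool's x, y, z in m, then the turn, a rotation vector about the tool's x, y, z in degrees, then the finger opening in m, from 0 to 0.087. A call has 1 to 12 rows; each row is the pose to reach, as a shift and turn from the pose commanded when the call began, along the tool's axes at that moment; what a row does not reach only later rows make up. A row lasts 1/10 s, in which the tool goes at most 50 mm and 8.59 degrees, less where a joint would pass 70% of its speed; a pose out of reach is approached as far as the arm can. A call with a gripper value outside its range is refused whole. The fingers move at their own pace and stop on an object; the grip force is fixed at half the most. Time passes only in rows, so rows that repeat a pose let the fingers close. It gives the time, the measured TCP pose, the force and the opening at its end, in the units of the state.
- read_state(): the state, without advancing time (a new reading comes with each control period).
- capture(name): name is "side" or "top" or "wrist"; returns a dict with "pixels" (420x560x3 uint8, red, green, blue), "intrinsics" (3x3 intrinsics, pixels), "rvec" (rotation vector, rad) and "tvec" (3), from world to camera coordinates, as OpenCV has them. Camera axes: x right, y down, z forward; pixel columns grow to the right and rows downward; lengths in m; the calibration is good to about 2 mm. A picture is of the moment at which its call begins. There is no depth.
- hand_in(): hands the job in, once; it reports no verdict.
Trained networks look in the newest picture that a camera, given by its name, has taken for a name from the list of things; names that differ only in an ending like _2 or _b are one class to them, and where a whole thing is asked for, a point or a joint stands for the part that bears it (a point fixed in the world has none). Each returns a list of dicts, best first, with "p" (0 to 1); they miss things now and then, are a little off and sometimes report something else, mostly with a low value. They report only what shows in the picture. A call takes as long as a camera call. They do not tell look-alikes from the thing itself.
- trace(camera, target): "mask" (420x560 bool, what is visible of it) and "at" ([column, row] in pixels, amid what is visible of it).
The state is a dict: "time_s": time; "joint_positions": joint angles; "qvel": joint speeds; "tau": joint torques, N m; "position": TCP position; "tcp_rot": TCP orientation; "force": force on the tool from outside, world axes, zero at the start; "moment": the same for the moment, N m; "opening": opening from 0.0 (shut) to 1.0 (fully open).
Only numpy, scipy, OpenCV 4.12 (cv2) and the standard library are available. Lean on these libraries where they do the work, as an engineer would, in place of code of your own. Each camera call takes 0.05 s, during which the arm holds its last target.

### The job

Check that the five sprung brass pins on the setting plate move freely before a hot glass piece is laid on them: beginning at the end with the red marker, run your closed fingertips lightly along the crooked row to the end with the grey marker, so that each pin in turn visibly dips and springs back. Do not push any pin right down to its stop, and neither lift nor shift the markers, the stamp, the dish or the paddle. Finish with the hand clear of everything.

Things in the scene. Friction and masses are not known exactly. Their poses are not given: they have to be found in the camera images.
- plate: fixed aluminium setting plate lying on the table, 125 (x) by 380 (y) by 12 mm thick, with five dark cross slots; origin at the centre of its underside, y along its length; it is found at a different place and yaw each time
- pin1_top (a point): top centre of the domed brass head of sprung pin 1, which moves down with it. The head is 28 mm across (6 mm dome on a 3 mm straight rim) and released its top is 48 mm above the table. Below it is a fixed dark steel bush, 34 mm across, its top 28 mm above the table. Pins 1 to 5 stand in this order along the plate, from its +y end to its -y end, 52 mm apart along it, each offset up to 25 mm either way across it
- pin1 (a joint): how far pin 1 is pressed down, in m: 0 released, 0.010 at its stop; its spring takes about 0.8 N to start and 4.8 N at the stop, and lifts it again when let go. A fingertip gliding in from the side rides up over the dome if it runs 2 to 4 mm below the released top; deeper, it catches on the rim
- pin2_top (a point): top centre of the domed brass head of sprung pin 2, which moves down with it. The head is 28 mm across (6 mm dome on a 3 mm straight rim) and released its top is 48 mm above the table. Below it is a fixed dark steel bush, 34 mm across, its top 28 mm above the table. Pins 1 to 5 stand in this order along the plate, from its +y end to its -y end, 52 mm apart along it, each offset up to 25 mm either way across it
- pin2 (a joint): how far pin 2 is pressed down, in m: 0 released, 0.010 at its stop; its spring takes about 0.8 N to start and 4.8 N at the stop, and lifts it again when let go. A fingertip gliding in from the side rides up over the dome if it runs 2 to 4 mm below the released top; deeper, it catches on the rim
- pin3_top (a point): top centre of the domed brass head of sprung pin 3, which moves down with it. The head is 28 mm across (6 mm dome on a 3 mm straight rim) and released its top is 48 mm above the table. Below it is a fixed dark steel bush, 34 mm across, its top 28 mm above the table. Pins 1 to 5 stand in this order along the plate, from its +y end to its -y end, 52 mm apart along it, each offset up to 25 mm either way across it
- pin3 (a joint): how far pin 3 is pressed down, in m: 0 released, 0.010 at its stop; its spring takes about 0.8 N to start and 4.8 N at the stop, and lifts it again when let go. A fingertip gliding in from the side rides up over the dome if it runs 2 to 4 mm below the released top; deeper, it catches on the rim
- pin4_top (a point): top centre of the domed brass head of sprung pin 4, which moves down with it. The head is 28 mm across (6 mm dome on a 3 mm straight rim) and released its top is 48 mm above the table. Below it is a fixed dark steel bush, 34 mm across, its top 28 mm above the table. Pins 1 to 5 stand in this order along the plate, from its +y end to its -y end, 52 mm apart along it, each offset up to 25 mm either way across it
- pin4 (a joint): how far pin 4 is pressed down, in m: 0 released, 0.010 at its stop; its spring takes about 0.8 N to start and 4.8 N at the stop, and lifts it again when let go. A fingertip gliding in from the side rides up over the dome if it runs 2 to 4 mm below the released top; deeper, it catches on the rim
- pin5_top (a point): top centre of the domed brass head of sprung pin 5, which moves down with it. The head is 28 mm across (6 mm dome on a 3 mm straight rim) and released its top is 48 mm above the table. Below it is a fixed dark steel bush, 34 mm across, its top 28 mm above the table. Pins 1 to 5 stand in this order along the plate, from its +y end to its -y end, 52 mm apart along it, each offset up to 25 mm either way across it
- pin5 (a joint): how far pin 5 is pressed down, in m: 0 released, 0.010 at its stop; its spring takes about 0.8 N to start and 4.8 N at the stop, and lifts it again when let go. A fingertip gliding in from the side rides up over the dome if it runs 2 to 4 mm below the released top; deeper, it catches on the rim
- red_marker: loose red painted steel puck, 36 mm across and 22 mm high with a 24 mm wide top knob, 80 g, standing on the plate beyond the last pin at one end; origin at the centre of its underside; it marks the end where the check starts, pin 1 or pin 5
- grey_marker: loose grey painted steel puck, 36 mm across and 22 mm high with a 24 mm wide top knob, 80 g, standing on the plate beyond the last pin at one end; origin at the centre of its underside; it marks the end where the check finishes
- stamp: loose glass stamp, an aluminium disc 84 mm across with a turned dark wood handle up to 68 mm wide, 124 mm high in all, standing upright on the table past one end of the plate; origin at the centre of its underside
- dish: loose small orange glass bowl, 90 mm across, 22 mm high, standing on the table past the other end of the plate; origin at the centre of its underside
- paddle: loose dark wooden paddle lying flat beyond the plate's far side, 12 mm thick, blade 75 by 170 mm, handle 28 mm wide, 275 mm long in all along its y; origin on the underside, 35 mm inside the blade from where the handle joins
Not all that is in view belongs to the job. Of the things shaped like the red_marker, the red one is meant. Leave any black look-alike of the dish alone.

How it is judged (in metres and radians):
On the way, in this order (a step that is already met when the one before it is completed fails the run):
1. the first pin, counted from the red marker, is dipped by more than 1 mm (((horizontal distance between red_marker and pin1_top below 0.13 m and value of joint pin1 above 0.001 m) or (horizontal distance between red_marker and pin5_top below 0.13 m and value of joint pin5 above 0.001 m))), for 0.05 s.
2. the second pin, counted from the red marker, is dipped by more than 1 mm (((horizontal distance between red_marker and pin1_top below 0.13 m and value of joint pin2 above 0.001 m) or (horizontal distance between red_marker and pin5_top below 0.13 m and value of joint pin4 above 0.001 m))), for 0.05 s.
3. the third pin, counted from the red marker, is dipped by more than 1 mm (value of joint pin3 above 0.001 m), for 0.05 s.
4. the fourth pin, counted from the red marker, is dipped by more than 1 mm (((horizontal distance between red_marker and pin1_top below 0.13 m and value of joint pin4 above 0.001 m) or (horizontal distance between red_marker and pin5_top below 0.13 m and value of joint pin2 above 0.001 m))), for 0.05 s.
5. the fifth pin, counted from the red marker, is dipped by more than 1 mm (((horizontal distance between red_marker and pin1_top below 0.13 m and value of joint pin5 above 0.001 m) or (horizontal distance between red_marker and pin5_top below 0.13 m and value of joint pin1 above 0.001 m))), for 0.05 s.
At the end, for the whole second after the job is handed in: All five pins have been dipped by more than 1 mm in order from the red marker, all are released again (within 0.7 mm of fully up), and both markers, the stamp, the dish and the paddle are at rest within 10 mm of where they began and not tipped (value of joint each of pin1, pin2, pin3, pin4, pin5 below 0.0007 m and distance of each of red_marker, grey_marker, stamp, dish, paddle from where it was at the start of the episode below 0.01 m and angle between each of red_marker, grey_marker, stamp, dish, paddle's own z axis and vertical below 0.1 rad and linear speed of each of red_marker, grey_marker, stamp, dish, paddle below 0.02 m/s); the robot touches nothing.
It fails at once if a pin is pushed down to its stop (more than 9 of its 10 mm) (value of joint any of pin1, pin2, pin3, pin4, pin5 above 0.009 m).
It fails at once if a marker is shifted or lifted by more than 10 mm (distance of any of red_marker, grey_marker from where it was at the start of the episode above 0.01 m).
It fails at once if the stamp, dish or paddle is shifted or lifted by more than 10 mm (distance of any of stamp, dish, paddle from where it was at the start of the episode above 0.01 m).
It also fails if it takes over 43 s, if anything falls off the work surface, if the arm or the gripper's body presses on something with over 40 N, if the wrist force passes 120 N, or if a joint passes its speed limit or range.

## Working session

There is one attempt and no reset: what is moved stays moved. The work goes in short steps, Python scripts to look and compute and a tool call to move; the robot and the scene stay as the last step left them, time stands still between calls to the robot, and variables do not carry over. Pictures are saved under pics/ and viewed, and the job is handed in when it is done.

Besides the shell and the picture viewer there is one more tool, called after "Call:" in YAML: its name, and indented under it one key for each argument. play_rows: Moves the arm, as the interface text tells. Its arguments: {"type":"object","properties":{"rows":{"type":"array"}},"required":["rows"]}

```bash
ls; mkdir -p pics
python3 - <<'E'
from rig import *
import cv2,numpy as np
s=read_state();print({k:np.round(v,3).tolist() for k,v in s.items()})
for n in("top","side"):
    c=capture(n);cv2.imwrite(f"pics/{n}0.png",c["pixels"][:,:,::-1]);print(n,c["intrinsics"],c["rvec"],c["tvec"])
    for t in("red_marker","grey_marker","pin1_top","plate","stamp","dish","paddle"):
        print(t,[(round(d["p"],2),np.round(d["at"],1).tolist(),int(d["mask"].sum())) for d in trace(n,t)])
E
```

```text
pics
{'time_s': 0.0, 'joint_positions': [-77.607, 30.28, 82.155, -0.001, 67.688, -10.228], 'qvel': [0.031, -0.074, 0.063, -0.018, 0.01, -0.008], 'tau': [0.0, -44.004, -17.659, 0.063, 0.058, -0.0], 'position': [0.24, -0.576, 0.222], 'tcp_rot': [[-0.0, 0.923, 0.385], [0.002, 0.385, -0.923], [-1.0, 0.0, -0.002]], 'force': [-0.658, 0.405, -0.567], 'moment': [0.017, 0.021, -0.034], 'opening': 1.001}
top [[440.93380054   0.         290.39652455]
 [  0.         440.93380054 219.14102598]
 [  0.           0.           1.        ]] [ 2.20230943 -2.18775815  0.07414712] [0.03516923 0.56002053 1.09816297]
red_marker [(0.71, [363.1, 235.9], 196), (0.59, [320.1, 238.8], 85), (0.58, [400.9, 269.8], 173)]
grey_marker [(0.54, [238.7, 217.7], 137)]
pin1_top [(0.63, [257.2, 233.4], 99)]
plate [(0.62, [294.1, 237.5], 6519)]
stamp [(0.88, [424.7, 231.9], 1117)]
dish [(0.61, [190.6, 220.6], 1019)]
paddle [(0.76, [289.1, 177.3], 2439), (0.34, [345.3, 246.8], 78)]
side [[528.46164735   0.         289.0666003 ]
 [  0.         528.46164735 212.13598072]
 [  0.           0.           1.        ]] [ 0.34163067 -2.79957049  1.16044745] [0.57663367 0.14467976 1.04258904]
red_marker [(0.71, [342.2, 185.0], 182), (0.63, [374.1, 170.9], 155)]
grey_marker [(0.62, [285.8, 295.0], 282)]
pin1_top [(0.65, [308.6, 266.4], 142)]
plate [(0.96, [310.8, 253.7], 6617)]
stamp [(0.79, [344.3, 142.3], 1196), (0.39, [310.1, 264.1], 102)]
dish [(0.9, [179.9, 374.1], 1973), (0.64, [268.4, 352.9], 1816)]
paddle [(0.66, [249.6, 246.4], 2820)]
```

Run:
```python
import cv2
a=cv2.imread("pics/top0.png")[140:310,130:470];cv2.imwrite("pics/t1.png",cv2.resize(a,(800,400),interpolation=3))
a=cv2.imread("pics/side0.png")[60:420,130:440];cv2.imwrite("pics/s1.png",cv2.resize(a,(516,600),interpolation=3))
```

```text
(no output)
```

View pics/t1.png

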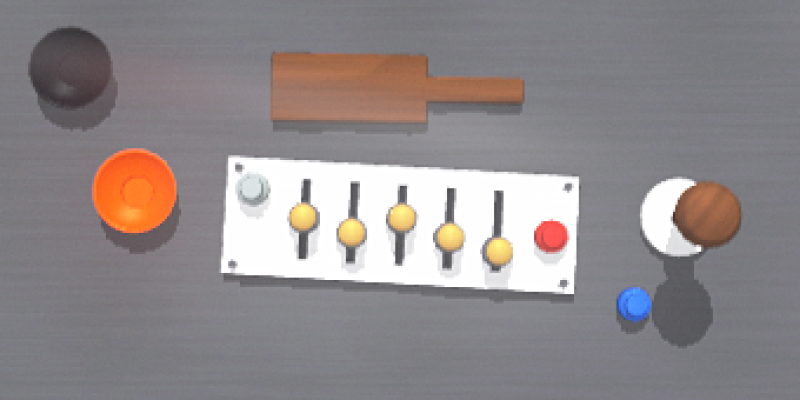

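View pics/s1.png

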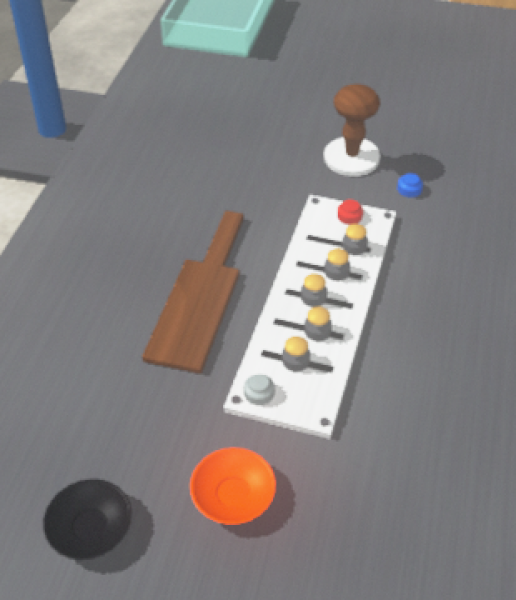

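View pics/top0.png

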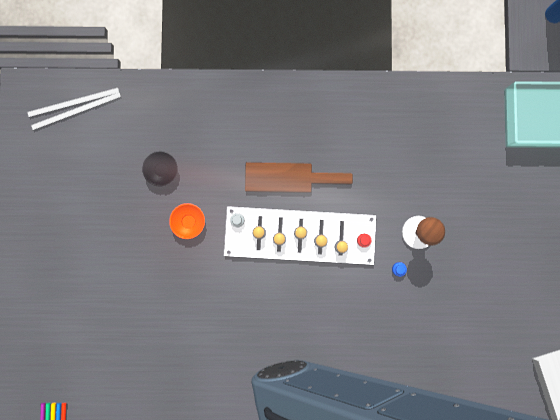

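```bash
cat > h.py <<'E'
import cv2,numpy as np
from scipy.optimize import least_squares
def gold(p):
    h=cv2.cvtColor(p,cv2.COLOR_RGB2HSV);m=((h[...,0]>16)&(h[...,0]<30)&(h[...,1]>90)&(h[...,2]>110)).astype(np.uint8)
    n,l,st,ce=cv2.connectedComponentsWithStats(m)
    return [(ce[i],st[i,4]) for i in range(1,n) if 35<st[i,4]<4000]
def proj(P,c): return cv2.projectPoints(np.float64(P).reshape(-1,3),c["rvec"],c["tvec"],c["intrinsics"],None)[0][:,0]
def back(uv,z,c):
    R=cv2.Rodrigues(c["rvec"])[0];o=-R.T@np.ravel(c["tvec"]);d=R.T@np.linalg.solve(c["intrinsics"],[*uv,1]);return (o+d*(z-o[2])/d[2])[:2]
def head(x,y,z0=.048):
    # hull points of head
    a=np.linspace(0,2*np.pi,24,endpoint=False);P=[[x,y,z0]]
    for r,z in((.014,-.009),(.014,-.006),(.012,-.0035),(.008,-.0012)): P+= [[x+r*np.cos(t),y+r*np.sin(t),z0+z] for t in a]
    return np.array(P)
def sil(x,y,c):
    h=cv2.convexHull(proj(head(x,y),c).astype(np.float32));m=cv2.moments(h);return np.array([m['m10'],m['m01']])/m['m00']
E
python3 - <<'E'
from rig import *
from h import *
for n in("top","side"):
    c=capture(n)
    for ce,a in gold(c["pixels"]):
        g=back(ce,.043,c)
        f=least_squares(lambda q:sil(*q,c)-ce,g,diff_step=1e-3)
        print(n,np.round(ce,1),a,np.round(f.x,4))
    for t,z in(("red_marker",.023),("grey_marker",.023),("stamp",.06),("plate",.012)):
        for d in trace(n,t)[:2]: print(t,round(d['p'],2),np.round(back(d["at"],z,c),3))
    R=cv2.Rodrigues(c["rvec"])[0];print("cam",-R.T@np.ravel(c["tvec"]))
c=capture("wrist");cv2.imwrite("pics/w0.png",c["pixels"][:,:,::-1])
E
```

```text
top [258.2 231.8] 97 [0.5264 0.1182]
top [300.5 232.1] 95 [0.5265 0.014 ]
top [279.  238.3] 96 [0.5109 0.0668]
top [321.1 240.2] 96 [ 0.5068 -0.0371]
top [341.8 246.3] 96 [ 0.4921 -0.0882]
top [ 53.3 409.3] 53 [0.0969 0.6054]
red_marker 0.74 [ 0.437 -0.241]
red_marker 0.67 [ 0.517 -0.139]
grey_marker 0.54 [0.558 0.169]
grey_marker 0.44 [0.508 0.014]
stamp 0.61 [ 0.526 -0.285]
stamp 0.44 [0.505 0.069]
plate 0.55 [0.515 0.02 ]
cam [0.493416   0.04756996 1.12920305]
side [439.2  27.4] 698 [ 0.3264 -0.9722]
side [343.4 198.6] 82 [ 0.4935 -0.0898]
side [332.6 213.8] 93 [ 0.5079 -0.0379]
side [318.5 229. ] 96 [0.5281 0.0129]
side [320.9 249.1] 113 [0.5122 0.0656]
side [307.5 267.2] 122 [0.5282 0.1172]
red_marker 0.56 [ 0.511 -0.159]
red_marker 0.52 [ 0.444 -0.217]
grey_marker 0.77 [0.557 0.175]
grey_marker 0.59 [ 0.526 -0.001]
stamp 0.65 [ 0.522 -0.261]
stamp 0.4 [ 0.505 -0.114]
plate 0.72 [0.529 0.071]
cam [0.40793295 0.75530657 0.83876888]
```

Top view: the red marker is at (363,240) and the grey one at (237,220). The blue look-alike of the marker is at (401,270) and the black look-alike of the dish at (160,169). The pins are at (342,246), (321,240), (300,232), (279,238) and (258,232). The check therefore starts at the −y end, with pin 5. The crop confirms the red puck stands on the plate. I'll move above pin 5 with the fingers shut.

Call:
play_rows:
  rows:
    - [[0,0.421,-0.353,-67.4,0,0,0],[0,0.421,-0.353,-67.4,0,0,0],[0,0.421,-0.353,-67.4,0,0,0],[0,0.421,-0.353,-67.4,0,0,0],[0,0.421,-0.353,-67.4,0,0,0],[0,0.421,-0.353,-67.4,0,0,0],[0,0.421,-0.353,-67.4,0,0,0],[0,0.421,-0.353,-67.4,0,0,0],[0,0.421,-0.353,-67.4,0,0,0],[0,0.421,-0.353,-67.4,0,0,0],[0,0.421,-0.353,-67.4,0,0,0],[0,0.421,-0.353,-67.4,0,0,0]]

```text
time_s: 2.55
position: [0.4952, -0.0839, 0.2229]
tcp_rot: [[0.002, -0.008, 1.0], [0.002, 1.0, 0.008], [-1.0, 0.002, 0.002]]
force: [-0.6, 0.3, -0.6]
opening: 0.031
```

Run:
```python
from rig import *
from h import *
c=capture("wrist");cv2.imwrite("pics/w1.png",c["pixels"][:,:,::-1])
for ce,a in gold(c["pixels"]):
    g=back(ce,.043,c);f=least_squares(lambda q:sil(*q,c)-ce,g,diff_step=1e-3);print(np.round(ce,1),a,np.round(f.x,4))
s=read_state();print(s["position"],s["opening"],s["joint_positions"],s["force"])
```

```text
[297.   38.2] 681 [0.5106 0.0675]
[311.5  95.7] 599 [0.5265 0.0148]
[291.  146.5] 535 [ 0.5064 -0.036 ]
[276.8 193.6] 476 [ 0.4917 -0.0871]
[258.  285.2] 285 [ 0.4699 -0.1987]
[302.4 285.4] 233 [ 0.5228 -0.1986]
[ 0.49415147 -0.08638413  0.22269939] 0.017704322014536963 [-2.27024196e+01  2.07377012e+01  9.95226965e+01  5.22407058e-03
  5.97077392e+01 -2.30817584e+01] [-0.10689264 -0.06034467  0.38091691]
```

View pics/w1.png

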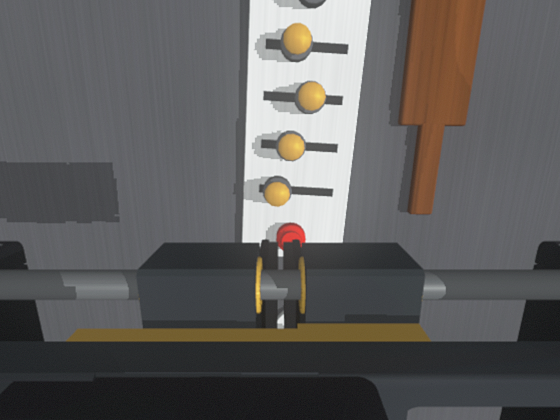

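The wrist view shows pin 5 at (277,194), pins 4, 3 and 2 above it, and the red puck at (291,237). The positions agree across cameras to about 2 mm. I'll descend to just above pin 5.

Call:
play_rows:
  rows:
    - [[0.05,0,0,0,0,0,0],[0.1,0,0,0,0,0,0],[0.13,0,0,0,0,0,0],[0.15,0,0,0,0,0,0],[0.16,0,0,0,0,0,0],[0.166,0,0,0,0,0,0],[0.168,0,0,0,0,0,0],[0.168,0,0,0,0,0,0],[0.168,0,0,0,0,0,0],[0.168,0,0,0,0,0,0]]

```text
time_s: 3.6
position: [0.4938, -0.0893, 0.0554]
tcp_rot: [[0.002, -0.001, 1.0], [-0.001, 1.0, 0.001], [-1.0, -0.001, 0.002]]
force: [-0.3, -0.2, 0.5]
opening: 0.008
```

Run:
```python
from rig import *
from h import *
c=capture("side");p=c["pixels"];cv2.imwrite("pics/s2.png",cv2.resize(p[130:300,230:430,::-1],(700,595),interpolation=3))
for i in range(3):
    capture("top");s=read_state();print(s["position"],s["force"],s["opening"])
print(np.round(s["tcp_rot"],4).tolist())
```

```text
[ 0.49363828 -0.08919164  0.05516825] [ 0.3117274  -0.02763968  0.46998335] 0.0027687712538430995
[ 0.49353011 -0.08911625  0.05502383] [ 0.42000352  0.30606428 -0.4448779 ] 0.008620961118997518
[ 0.49343518 -0.08910264  0.05491081] [-0.14076888  0.06199885 -0.07670079] 0.002813388880653543
[[0.0006, -0.0006, 1.0], [-0.0003, 1.0, 0.0006], [-1.0, -0.0003, 0.0006]]
```

View pics/s2.png

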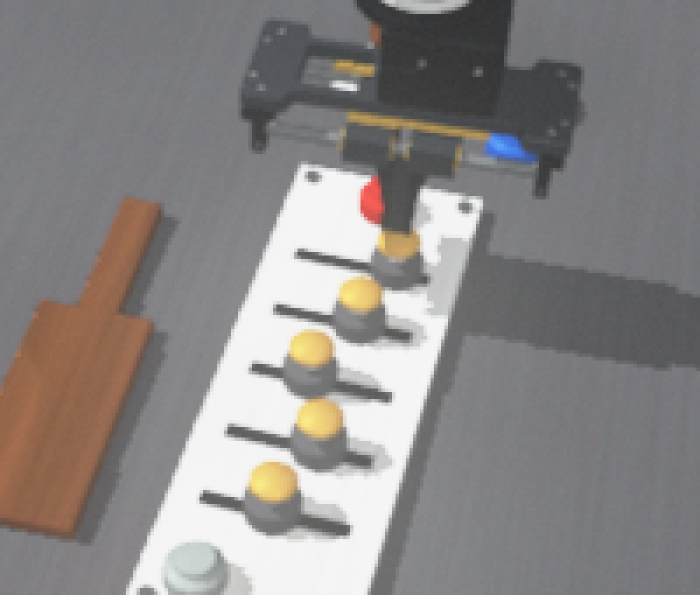

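The side crop shows the tip centred just above pin 5 at about (398,235). I'll press gently now and check the height by force.

Call:
play_rows:
  rows:
    - [[0.003,0,0,0,0,0,0],[0.006,0,0,0,0,0,0],[0.008,0,0,0,0,0,0],[0.009,0,0,0,0,0,0],[0.0095,0,0,0,0,0,0],[0.0095,0,0,0,0,0,0],[0.0095,0,0,0,0,0,0],[0.0095,0,0,0,0,0,0]]

```text
time_s: 4.6
position: [0.4933, -0.0891, 0.0452]
tcp_rot: [[0.0, -0.0, 1.0], [-0.0, 1.0, 0.0], [-1.0, -0.0, 0.0]]
force: [-0.0, 0.2, 2.4]
opening: 0.007
```

Run:
```python
from rig import *
from h import *
F=[]
for i in range(6):
    c=capture("side");s=read_state();F.append(s["force"])
print(s["position"],np.mean(F,0),s["time_s"])
p=c["pixels"];cv2.imwrite("pics/s3.png",cv2.resize(p[170:240,310:390,::-1],(680,595),interpolation=3))
```

```text
[ 0.49331567 -0.08912989  0.04511448] [0.70149866 0.20423771 1.38101774] 4.9
```

View pics/s3.png

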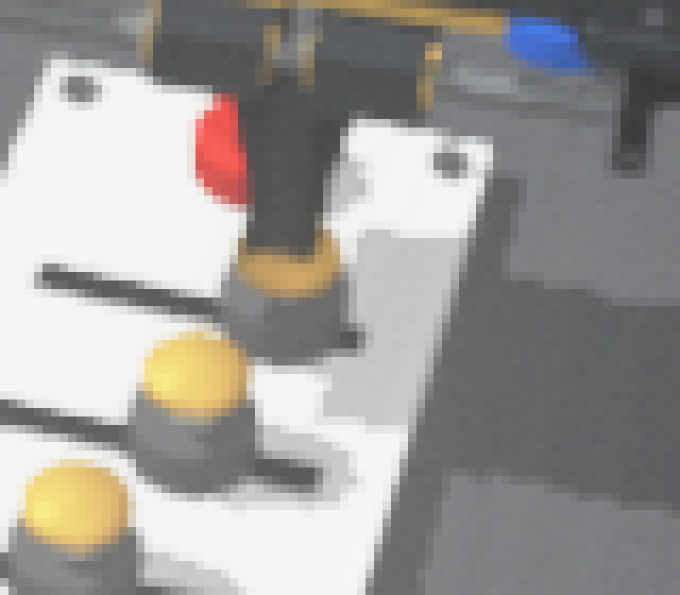

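Pin 5 is dipped about 2–3 mm (z 0.045, roughly 1.5–2 N). Next I glide to pin 4.

Call:
play_rows:
  rows:
    - [[0,0.006,0.002,0,0,0,0],[0,0.012,0.004,0,0,0,0],[0,0.018,0.006,0,0,0,0],[0,0.024,0.008,0,0,0,0],[0,0.03,0.009,0,0,0,0],[0,0.036,0.011,0,0,0,0],[0,0.042,0.012,0,0,0,0],[0,0.048,0.013,0,0,0,0],[0,0.052,0.014,0,0,0,0],[0,0.052,0.014,0,0,0,0],[0,0.052,0.014,0,0,0,0]]

```text
time_s: 6.0
position: [0.5073, -0.0367, 0.0451]
tcp_rot: [[0.0, -0.0, 1.0], [0.001, 1.0, 0.0], [-1.0, 0.001, 0.0]]
force: [0.6, 1.2, 1.6]
opening: 0.006
```

```bash
cat > chk.py <<'E'
from rig import *
from h import *
import sys
F=[]
for i in range(6):
    c=capture("side");s=read_state();F.append(s["force"])
print(s["position"],np.mean(F,0),s["time_s"])
p=c["pixels"];cv2.imwrite(sys.argv[1],cv2.resize(p[170:310,260:390,::-1],(557,600),interpolation=3))
E
python3 chk.py pics/s4.png
```

```text
[ 0.50715923 -0.0371565   0.04503594] [0.39269856 1.43947257 1.4552406 ] 6.3
```

View pics/s4.png

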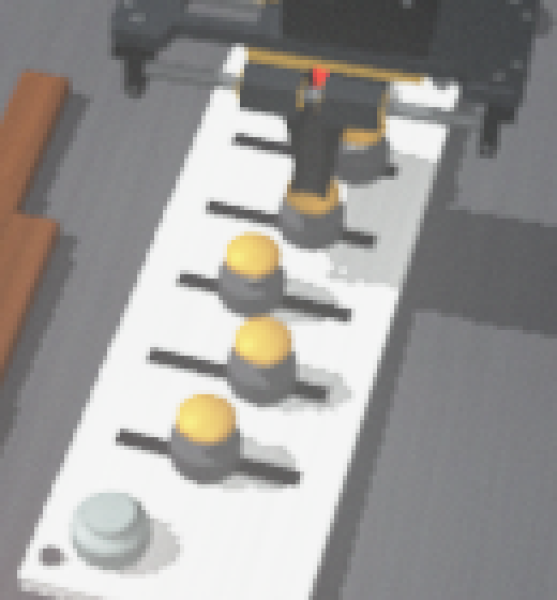

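The tip is on pin 4 (about (312,195) in the crop), which is dipped, and pin 5 is back up. On to pin 3, half a millimetre lower.

Call:
play_rows:
  rows:
    - [[0,0.006,0.002,0,0,0,0],[0,0.012,0.005,0,0,0,0],[0,0.018,0.007,0,0,0,0],[0.0005,0.024,0.009,0,0,0,0],[0.0005,0.03,0.012,0,0,0,0],[0.0005,0.036,0.014,0,0,0,0],[0.0005,0.042,0.016,0,0,0,0],[0.0005,0.048,0.019,0,0,0,0],[0.0005,0.051,0.02,0,0,0,0],[0.0005,0.051,0.02,0,0,0,0],[0.0005,0.051,0.02,0,0,0,0]]

```text
time_s: 7.4
position: [0.5275, 0.0143, 0.0446]
tcp_rot: [[0.001, -0.0, 1.0], [0.0, 1.0, 0.0], [-1.0, 0.0, 0.001]]
force: [0.4, 1.1, 1.5]
opening: 0.007
```

```bash
python3 chk.py pics/s5.png
```

```text
[0.5273283  0.01383954 0.04458593] [0.39279852 1.26511368 2.45081375] 7.7
```

View pics/s5.png

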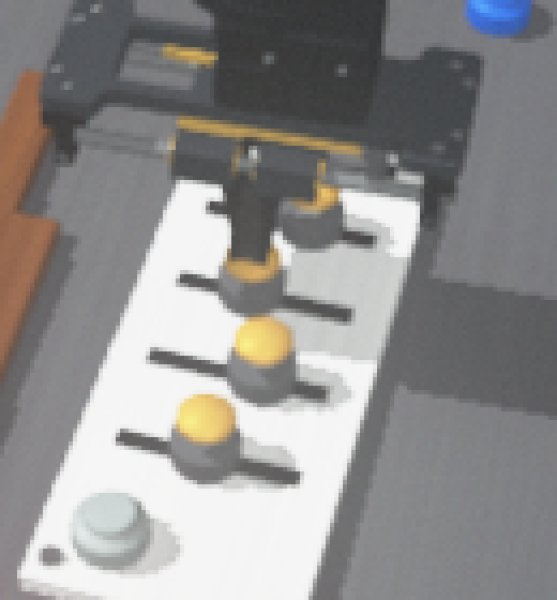

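The tip is on pin 3 with about 2.4 N. On to pin 2.

Call:
play_rows:
  rows:
    - [[0,0.006,-0.002,0,0,0,0],[0,0.012,-0.004,0,0,0,0],[0,0.018,-0.0055,0,0,0,0],[0,0.024,-0.0075,0,0,0,0],[0,0.03,-0.009,0,0,0,0],[0,0.036,-0.011,0,0,0,0],[0,0.042,-0.013,0,0,0,0],[0,0.048,-0.0145,0,0,0,0],[0,0.0525,-0.016,0,0,0,0],[0,0.0525,-0.016,0,0,0,0],[0,0.0525,-0.016,0,0,0,0]]

```text
time_s: 8.8
position: [0.5111, 0.0669, 0.0446]
tcp_rot: [[-0.0, -0.0, 1.0], [0.001, 1.0, 0.0], [-1.0, 0.001, -0.0]]
force: [-0.1, 0.3, 2.0]
opening: 0.006
```

```bash
python3 chk.py pics/s6.png
```

```text
[0.51109774 0.06637258 0.04451837] [0.2025821  1.49239229 2.04755367] 9.1
```

View pics/s6.png

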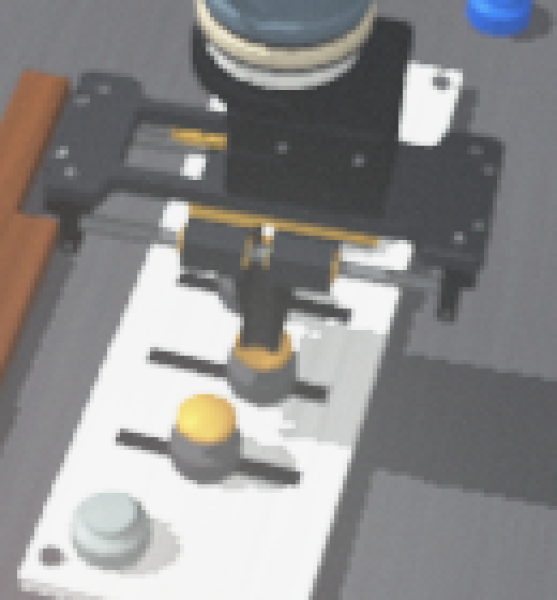

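The tip is on pin 2 with about 2 N. Pin 1 is last.

Call:
play_rows:
  rows:
    - [[0,0.006,0.002,0,0,0,0],[0,0.012,0.004,0,0,0,0],[0,0.018,0.0055,0,0,0,0],[0,0.024,0.0075,0,0,0,0],[0,0.03,0.0095,0,0,0,0],[0,0.036,0.011,0,0,0,0],[0,0.042,0.013,0,0,0,0],[0,0.048,0.015,0,0,0,0],[0,0.0515,0.016,0,0,0,0],[0,0.0515,0.016,0,0,0,0],[0,0.0515,0.016,0,0,0,0]]

```text
time_s: 10.2
position: [0.5275, 0.1184, 0.0447]
tcp_rot: [[0.001, -0.0, 1.0], [0.001, 1.0, 0.0], [-1.0, 0.001, 0.001]]
force: [1.2, 0.8, 2.0]
opening: 0.004
```

```bash
python3 chk.py pics/s7.png
```

```text
[0.52736336 0.11787513 0.04462047] [0.47389006 1.49349887 1.62728837] 10.5
```

View pics/s7.png

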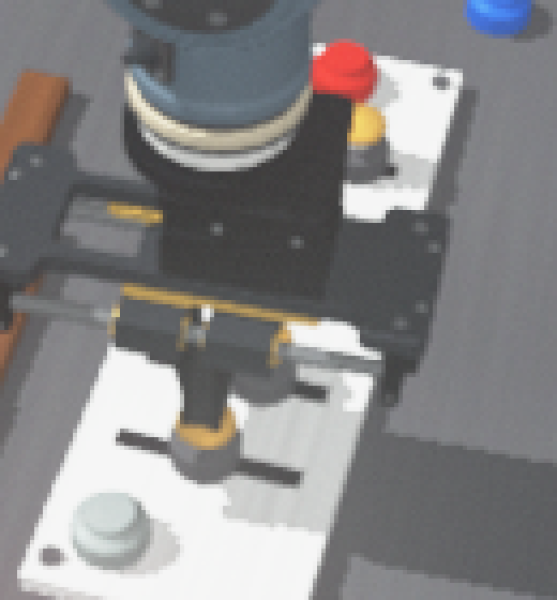

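Pin 1 is dipped too. I'll lift straight up now, keeping the fingers shut.

Call:
play_rows:
  rows:
    - [[-0.01,0,0,0,0,0,0],[-0.03,0,0,0,0,0,0],[-0.07,0,0,0,0,0,0],[-0.12,0,0,0,0,0,0],[-0.16,0,0,0,0,0,0],[-0.18,0,0,0,0,0,0],[-0.18,0,0,0,0,0,0],[-0.18,0,0,0,0,0,0],[-0.18,0,0,0,0,0,0],[-0.18,0,0,0,0,0,0]]

```text
time_s: 11.5
position: [0.526, 0.1178, 0.2228]
tcp_rot: [[-0.004, -0.0, 1.0], [-0.0, 1.0, 0.0], [-1.0, -0.0, -0.004]]
force: [0.2, -0.2, -1.0]
opening: 0.007
```

Run:
```python
from rig import *
from h import *
c=capture("side");p=c["pixels"];cv2.imwrite("pics/s8.png",p[:,:,::-1])
for ce,a in gold(p): print(np.round(ce,1),a)
s=read_state();print(s["position"],s["force"],s["time_s"])
for t in("dish","paddle","stamp","red_marker","grey_marker"): print(t,[(round(d["p"],2),np.round(d["at"],1).tolist()) for d in trace("side",t)])
```

```text
[480.7  35.6] 664
[557.  129.4] 84
[292.1 141.4] 57
[313.  162.6] 184
[343.4 198.7] 85
[332.6 213.8] 93
[318.5 229.1] 96
[320.9 249.2] 111
[307.6 267.3] 116
[0.52621756 0.1177835  0.22295548] [-0.33122204 -0.62130851 -0.52941319] 11.55
dish [(0.93, [269.0, 353.2]), (0.71, [182.0, 371.6])]
paddle [(0.9, [250.4, 246.3]), (0.66, [338.9, 184.0])]
stamp [(0.6, [355.4, 121.7])]
red_marker [(0.65, [339.9, 184.0]), (0.47, [375.8, 174.0])]
grey_marker [(0.82, [283.9, 293.5])]
```

View pics/s8.png

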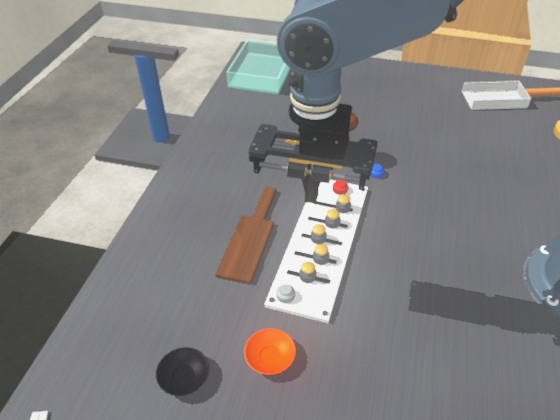

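Run:
```python
from h import *
ref=cv2.imread("pics/side0.png")[:,:,::-1]
def bot(img,x,y0):  # lowest sub-pixel gold edge in columns near x via saturation sum below y0
    h=cv2.cvtColor(np.ascontiguousarray(img),cv2.COLOR_RGB2HSV).astype(float);s=h[...,1]
    return s
# compare downsampled crops
J=[("s3",(170,240,310,390),(343,199)),("s4",(170,310,260,390),(333,214)),("s5",(170,310,260,390),(318,229)),("s6",(170,310,260,390),(321,249)),("s7",(170,310,260,390),(307,267))]
for n,(r0,r1,c0,c1),(x,y) in J:
    a=cv2.resize(cv2.imread(f"pics/{n}.png"),(c1-c0,r1-r0),interpolation=cv2.INTER_AREA)[:,:,::-1]
    b=ref[r0:r1,c0:c1]
    f=lambda im:(lambda q:q[...,0]-q[...,2])(im[y-r0-2:y-r0+12,x-c0-2:x-c0+3].astype(float)).mean(1).round().astype(int).tolist()
    print(n,f(b),f(a))
```

```text
s3 [123, 122, 122, 122, 123, 116, 59, 11, -1, -1, -1, -1, 0, -1] [1, 4, 25, 70, 95, 101, 98, 58, 7, 0, 0, 0, 0, -1]
s4 [120, 119, 120, 119, 119, 115, 77, 22, 1, 0, -1, -2, -1, 1] [2, 2, 10, 47, 89, 103, 103, 71, 22, 1, -1, -1, -1, -1]
s5 [120, 120, 118, 119, 120, 118, 109, 53, 6, -1, 0, -1, 0, 0] [2, 2, 4, 26, 69, 99, 106, 100, 65, 9, 0, -1, 0, -1]
s6 [117, 119, 119, 119, 119, 119, 116, 89, 33, -1, -1, -1, -2, -1] [1, 0, 1, 13, 52, 89, 104, 105, 88, 42, 0, -2, -1, -1]
s7 [119, 119, 119, 118, 119, 119, 118, 106, 45, -1, -1, 0, -1, -1] [0, 0, 0, 7, 41, 84, 104, 107, 98, 58, -1, -1, 0, -1]
```

In every pin's picture the head's lower edge drops about 1 px, roughly 2 mm or more. Afterwards all five heads are back at their starting pixels, so I'm handing in.

```bash
python3 -c "
from rig import *
hand_in()"
```

```text
the job is handed in; nothing more can be done
```

I ran the shut fingertips along the row from the red marker to the grey one, which meant pin 5 first and pin 1 last. The tips stayed at about z = 0.045 m, roughly 3 mm below the released tops. I then lifted the hand straight up to z = 0.223 m and handed in at about 11.6 s.

- **Dips:** with the tip on each pin I read about 1.4–2.5 N of upward force. In the side pictures each head's lower edge had dropped about 1 px, or 2 mm or more. The force for pins 4 and 5 (about 1.4 N) suggests a smaller dip, nearer 1.5 mm. That reading is noisy by about 0.5 N, but both figures are above the 1 mm needed.
- **Springs back:** after the lift all five heads were within about 0.1 px of their starting positions in the side view.
- **Other objects:** the dish matched its starting position to within 0.6 px. The networks put the paddle and both markers within 1 to 3 px, which is their usual scatter. The stamp was partly hidden behind the arm in the last picture, so I could not check it closely, but no move came near it.

The hand was touching nothing when I handed in.

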